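# Nest the sieve set on the storage hook

### The job

The washed sieves have dripped dry: put all three away on the long hook of the stand, largest at the back, then the medium, then the small one, each bowl lying inside the bigger one behind it. One of the smaller two has already been hung there by mistake, so first take it off and park it on the free right-hand peg of the drip rail; then hang them in order, large first. Never drop or lay down a sieve, leave the other things where they stand, and let go with all three hanging still by their eyes.

Things in the scene. Friction and masses are not known exactly. Their poses are not given: they have to be found in the camera images.
- sieve_large: large wire sieve, about 240 g: gauze bowl, rim 124 mm across, 52 mm deep, on an upright wooden handle 26 mm wide (y) and 10 mm thick (x) with a wire eye at its top. Origin: inside top of the eye, where it bears on a hook. z up the handle, x from the open mouth to the bulge (away from the robot). Eye 16 mm wide, 34 mm high inside, wire 4.4 mm, open along x. Lowest point 244 mm below origin
- sieve_large_grip (a point): on the large sieve's handle, 52 mm below the origin; the wood runs from 34 to 96 mm below it. Good to pinch across the 26 mm (y), tool steep or tilted, fingers coming from the robot's side. It hangs plumb, swings and slides freely on a hook
- sieve_large_bowl (a point): centre of the large sieve's rim circle, in the plane of its mouth: 170 mm below the origin and 13.4 mm towards the robot
- sieve_medium: medium wire sieve, about 180 g: gauze bowl, rim 96 mm across, 42 mm deep, on an upright wooden handle 26 mm wide (y) and 10 mm thick (x) with a wire eye at its top. Origin: inside top of the eye, where it bears on a hook. z up the handle, x from the open mouth to the bulge (away from the robot). Eye 16 mm wide, 34 mm high inside, wire 4.4 mm, open along x. Lowest point 230 mm below origin
- sieve_medium_grip (a point): on the medium sieve's handle, 52 mm below the origin; the wood runs from 34 to 110 mm below it. Good to pinch across the 26 mm (y), tool steep or tilted, fingers coming from the robot's side. It hangs plumb, swings and slides freely on a hook
- sieve_medium_bowl (a point): centre of the medium sieve's rim circle, in the plane of its mouth: 170 mm below the origin and 9.7 mm towards the robot
- sieve_small: small wire sieve, about 130 g: gauze bowl, rim 70 mm across, 32 mm deep, on an upright wooden handle 26 mm wide (y) and 10 mm thick (x) with a wire eye at its top. Origin: inside top of the eye, where it bears on a hook. z up the handle, x from the open mouth to the bulge (away from the robot). Eye 16 mm wide, 34 mm high inside, wire 4.4 mm, open along x. Lowest point 217 mm below origin
- sieve_small_grip (a point): on the small sieve's handle, 52 mm below the origin; the wood runs from 34 to 123 mm below it. Good to pinch across the 26 mm (y), tool steep or tilted, fingers coming from the robot's side. It hangs plumb, swings and slides freely on a hook
- sieve_small_bowl (a point): centre of the small sieve's rim circle, in the plane of its mouth: 170 mm below the origin and 6.2 mm towards the robot
- drip_rail: fixed drip rail: level steel bar 396 mm long (y) on two end posts over a 12 mm high drip tray. Three pegs of 6.4 mm wire at y = +135, 0, -135 mm point from the bar towards the robot (-x): axis level 270 mm above the worktop, 60 mm long from the bar's axis, last 6 mm turned up, tip ends 15 mm above the wire's axis. Origin on the worktop under the bar's middle
- peg_0 (a point): top of the wire of the left peg (seen from the robot), 34 mm out from the bar: an eye's inside top rests at this height. Site axes as the rail: x along the peg, away from the robot
- peg_1 (a point): the same on the middle peg
- peg_2 (a point): the same on the right peg, which is the free one at the start
- hook_stand: fixed hook stand: round foot 156 mm across, 12 mm post, and one long hook of 6.4 mm wire pointing from the post's head towards the robot (-x): axis level 270 mm above the worktop, reaching 118 mm from the post's axis, last 6 mm turned up; the tip's small ball ends 17 mm above the wire's axis. Nothing rises above the hook. Origin on the worktop under the post
- hook_back (a point): top of the hook's wire 66 mm out from the post's axis: eye height, the place for the hindmost sieve (the large bowl needs about 50 mm to the post). Axes as the stand: x along the hook, away from the robot
- hook_front (a point): top of the hook's wire 100 mm out from the post's axis, just behind the upturned tip: the place for the foremost sieve; the middle one goes halfway (17 mm apart)
- spice: bystander: spice jar with a green band 100 mm high, behind the stand; origin under it
- tin: bystander: flat food tin, 86 mm across, 40 mm high, in front, between rail and stand; origin under it
- pepper_mill: bystander: dark wooden pepper mill 160 mm high, behind the rail; origin under it
- salt: bystander: salt shaker 90 mm high, behind the rail's right end; origin under it
- turner: bystander: wooden turner 311 mm long lying along the front edge; origin under it
- matchbox: bystander: matchbox 56 x 37 x 17 mm lying in front of the stand; origin under it

How it is judged:
By the outcome, as a careful person would: the job done as asked, in the order asked, and still so for the second after the job is handed in, with the robot touching nothing.
It also fails if it takes over 72 s, if anything falls off the work surface, if the arm or the gripper's body presses on something with over 40 N, if the wrist force passes 120 N, or if a joint passes its speed limit or range.

### The arm

A 6-joint arm with a two-finger parallel gripper is mounted at the origin on a cart in front of the work surface, level with it; the furniture and walls round the work are solid. World frame = base frame: x ahead of the robot, y to its left, z up, the work surface at z = 0. Lengths are in m, angles in rad, forces in N, time in s.
With the tool pointing down it reaches from about 0.35 to 0.85 m from the base axis. Payload 8.1 kg.
Tool frame: the origin (TCP) lies midway between the tips of the shut fingers; the grasp point (between the pads) lies 19 mm behind it (robot.grip_point_offset is the distance from the TCP to the grasp point, in m); z points along the fingers, y is the line along which they close (so a half turn about z gives the same grasp; the last joint's range is limited). The gripper opens to 93 mm and grips with 3 to 60 N. Pads are 15 mm wide; open, the fingers measure 128 mm over their backs; the gripper's body (75 mm by 188 mm) begins 65 mm behind the grasp point.
Start: joints at [1.109, 0.13, 1.488, -0, 1.523, -0.085], TCP at [0.221, 0.558, 0.197] pointing down, gripper open.
Joint ranges: [-2.96, 2.96], [-0.89, 2.26], [0.02, 2.5], [-1.34, 4.48], [0, 2.73], [-2.66, 2.66]. Speed limits (rad/s): [2.39, 2.39, 2.79, 3.14, 3.14, 3.14].

### API

Orientations are given as a rotation vector (axis times angle).
In Python, from plant import robot, read_camera, job gives the robot as it stands.
- The arm moves only by the shell command python3 -m inch 'ROWS' [FORCE]. ROWS is JSON, one flat list of numbers, 5 for each row, row after row: the shift along the world's x, y, z in mm, then the turn about the world's z in degrees, then the opening in per cent of the stroke, from 0 (shut) to 100 (fully open). In form: [dx, dy, dz, yaw, hand, dx, dy, dz, yaw, hand, ...]. A call has 1 to 10 rows; each row is the pose to reach, as a shift and turn from the pose commanded when the call began; what a row does not reach only later rows make up. A row lasts 1/12 s, in which the tool goes at most 41.7 mm and 7.16 degrees, less where a joint would pass 70% of its speed; a pose out of reach is approached as far as the arm can. A call with a gripper value outside its range is refused whole. The fingers move at their own pace and stop on an object; FORCE is the grip in N (left out, the last holds). Time passes only in rows, so rows that repeat a pose let the fingers close. It gives the time, the measured TCP pose, the force, the opening and the grip force at its end, in the units of the state.
- robot.read_state(): the state, without advancing time (a new reading comes with each control period).
- read_camera(name): name is "scene" or "top" or "wrist"; returns a dict with "image" (480x640x3 uint8, blue, green, red), "K" (3x3 intrinsics, pixels), "extrinsics" (4x4, takes a point from world to camera coordinates); the wrist camera has in their place "mount" (4x4, takes a point from camera to tool coordinates, whose origin is the TCP and whose axes are the flange's). Camera axes: x right, y down, z forward; pixel columns grow to the right and rows downward; lengths in m; the calibration is good to about 2 mm. A picture is of the moment at which its call begins: read the wrist's pose just before it. There is no depth.
- job.close_job(): hands the job in; it is judged then, once.
The state is a dict: "t": time; "q": joint angles; "dq": joint speeds; "joint_torque": joint torques, N m; "tool_pos": TCP position; "orientation": TCP orientation; "force": force on the tool from outside, world axes, zero at the start; "wrist_torque": the same for the moment, N m; "opening": finger opening in m; "gripper_force": force on a finger pad.
Only numpy, scipy, OpenCV 4.12 (cv2) and the standard library are available. Lean on these libraries where they do the work, as an engineer would, in place of code of your own. Each camera call takes 0.05 s, during which the arm holds its last target. There are 200 camera calls.

## Working session

There is one attempt and no reset: what is moved stays moved. The work goes in short steps, Python scripts to look and compute and a shell command to move; the robot and the scene stay as the last step left them, time stands still between calls to the robot, and variables do not carry over. Pictures are saved under pics/ and viewed, at most 10 in all, crops included, and the job is handed in when it is done.

```bash
ls; mkdir -p pics
python3 - <<'E'
from plant import robot, read_camera
import cv2,numpy as np
s=robot.read_state();print({k:np.round(v,3).tolist() for k,v in s.items()},robot.grip_point_offset)
for n in("scene","top","wrist"):
    c=read_camera(n);cv2.imwrite(f"pics/{n}0.png",c["image"]);print(n,c["K"].tolist());print(np.round(c.get("extrinsics",c.get("mount")),4).tolist())
E
```

```text
pics
{'t': 0.0, 'q': [1.109, 0.131, 1.489, -0.0, 1.523, -0.085], 'dq': [0.0, -0.0, 0.001, 0.001, 0.001, 0.001], 'joint_torque': [0.001, -55.985, -49.176, 0.077, 0.036, -0.0], 'tool_pos': [0.221, 0.557, 0.196], 'orientation': [-0.588, -3.086, 0.003], 'force': [-0.649, -0.102, 0.812], 'wrist_torque': [0.044, 0.045, 0.042], 'gripper_force': 0.0, 'opening': 0.092} 0.0188
scene [[451.49564312585994, 0.0, 321.78840594423644], [0.0, 451.49564312585994, 239.37487721192016], [0.0, 0.0, 1.0]]
[[0.8272, -0.5619, 0.0015, -0.4249], [-0.4309, -0.6359, -0.6402, 0.3813], [0.3607, 0.529, -0.7682, 0.8062], [0.0, 0.0, 0.0, 1.0]]
top [[587.1634067769539, 0.0, 330.7200316019543], [0.0, 587.1634067769539, 236.84381631150848], [0.0, 0.0, 1.0]]
[[0.0006, -0.9984, -0.0559, 0.0699], [-0.9893, 0.0075, -0.1459, 0.5678], [0.1461, 0.0554, -0.9877, 1.379], [0.0, 0.0, 0.0, 1.0]]
wrist [[381.80517051866474, 0.0, 320.40751568494875], [0.0, 381.80517051866474, 233.94728170036694], [0.0, 0.0, 1.0]]
[[0.0003, -0.9596, -0.2814, 0.0786], [1.0, 0.0004, -0.0005, -0.0008], [0.0006, -0.2814, 0.9596, -0.1875], [0.0, 0.0, 0.0, 1.0]]
```

View pics/scene0.png

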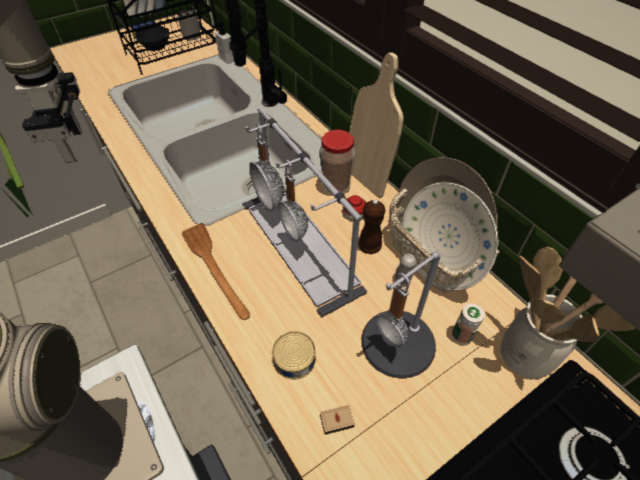

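View pics/top0.png

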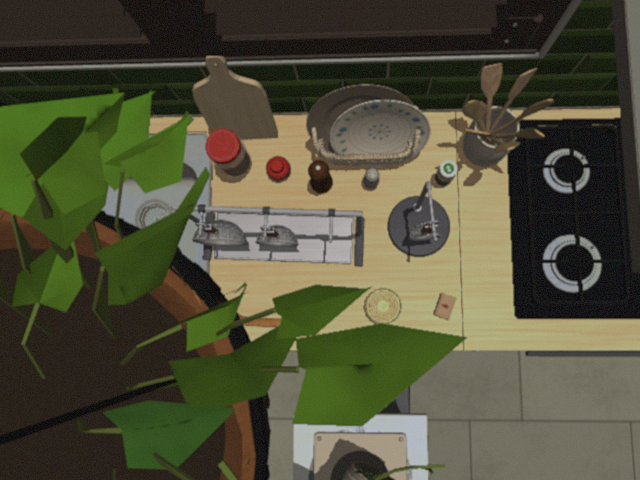

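The scene shows the large sieve on the left peg (eye about 262,125), the medium on the middle peg (about 290,165), peg 2 free (tip about 314,207), and the small sieve on the hook stand (about 405,260). The top view shows the same things, with a hanging plant that doesn't cover the rail or the stand. I'll zoom in for pixel positions.

Run:
```python
import cv2,numpy as np
a=cv2.imread("pics/scene0.png");b=cv2.imread("pics/top0.png")
def g(im,x,y,w,h,s):
    o=cv2.resize(im[y:y+h,x:x+w],None,fx=s,fy=s,interpolation=cv2.INTER_CUBIC)
    for u in range((x+9)//10*10,x+w,10): cv2.line(o,((u-x)*s,0),((u-x)*s,6 if u%50 else 14),(0,0,255),1);cv2.putText(o,str(u),((u-x)*s,22),0,.32,(0,0,255),1) if u%20==0 else 0
    for v in range((y+9)//10*10,y+h,10): cv2.line(o,(0,(v-y)*s),(6,(v-y)*s),(0,0,255),1);cv2.putText(o,str(v),(8,(v-y)*s+4),0,.32,(0,0,255),1) if v%20==0 else 0
    return o
cv2.imwrite("pics/z1.png",np.hstack([g(a,240,100,130,145,4)[:580],np.full((580,4,3),255,np.uint8),g(a,365,240,65,145,4)]))
cv2.imwrite("pics/z2.png",np.vstack([g(b,190,195,180,75,4),np.pad(g(b,385,170,75,85,4)[:300],((0,0),(0,420),(0,0)))]))
```

```text
(no output)
```

View pics/z1.png

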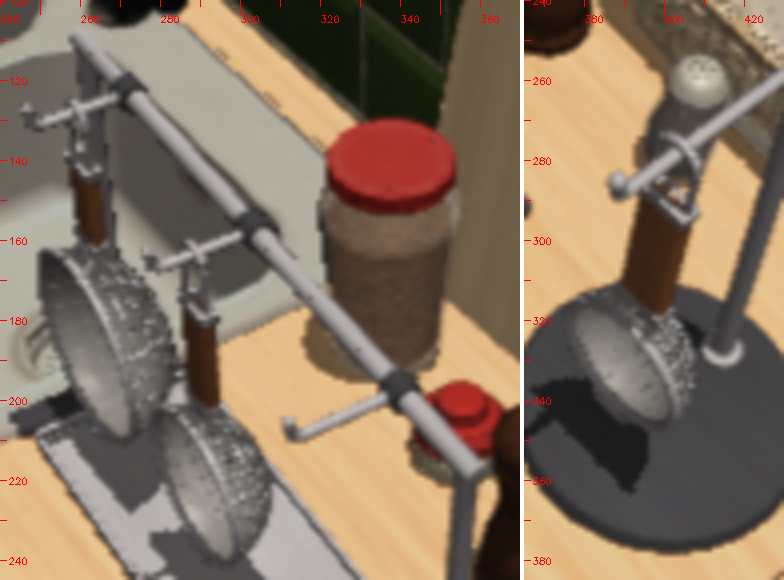

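View pics/z2.png

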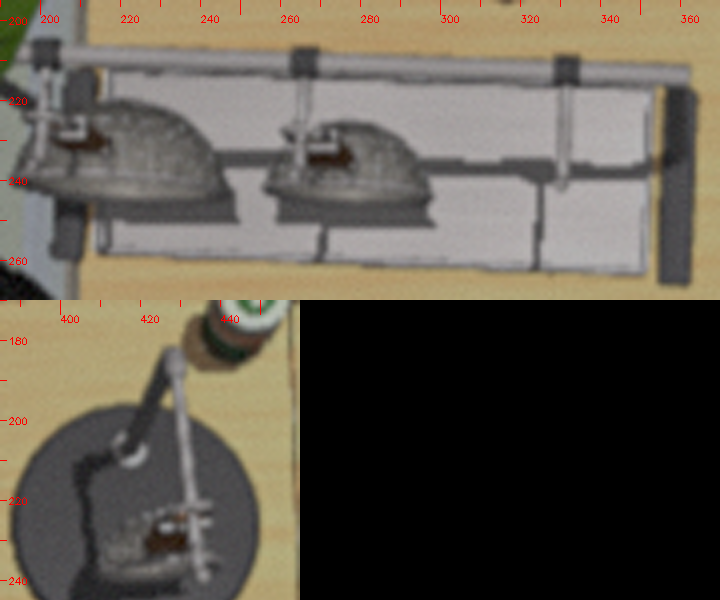

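Both zooms are clear. In the scene view the pegs meet the bar at (272,123), (304.5,157) and (340,197), and their elbows are at (250,131), (278,166) and (314,209). The hook ball is at (389,286.5) and the small eye is on the hook at about (404,275). In the top view the collars are at (201.7,208), (266,210) and (331.5,212), and the peg 2 tip is at (330,241.5). The hook head is at (428.7,185) and the hook tip at (436,239).

```bash
cat > h.py <<'E'
from plant import robot, read_camera
import cv2,numpy as np
from scipy.spatial.transform import Rotation as R
K={"scene":np.array([[451.4956,0,321.7884],[0,451.4956,239.3749],[0,0,1]]),"top":np.array([[587.1634,0,330.72],[0,587.1634,236.8438],[0,0,1]])}
def cam(n):
    c=read_camera(n); return c
def ray(K,E,u,v):
    d=E[:3,:3].T@np.linalg.solve(K,[u,v,1.]); return -E[:3,:3].T@E[:3,3], d/np.linalg.norm(d)
def plane(K,E,u,v,z):
    o,d=ray(K,E,u,v); return o+d*(z-o[2])/d[2]
def tri(r1,r2):
    (a,d),(b,e)=r1,r2
    t=np.linalg.lstsq(np.c_[d,-e],b-a,rcond=None)[0]; p,q=a+d*t[0],b+e*t[1]
    return (p+q)/2,np.linalg.norm(p-q)
def wristE(st,mount):
    T=np.eye(4);T[:3,:3]=R.from_rotvec(st["orientation"]).as_matrix();T[:3,3]=st["tool_pos"]
    return np.linalg.inv(T@mount)
E
python3 - <<'E'
from h import *
S=cam("scene");T=cam("top")
def px(p,C):
    q=C["extrinsics"][:3]@np.r_[p,1];q=C["K"]@q;return q[:2]/q[2]
pts={"c0":((272,123.2),(201.7,208)),"c1":((304.5,157),(266.2,210)),"c2":((340,197),(331.5,212.2)),
"t0":((249,130),(199.5,235)),"t1":((277.8,165),(264.7,238)),"t2":((313.5,207.5),(330.2,241.5)),
"head":((435,255.5),(428.7,185)),"ball":((389,286.5),(436,239)),"eyeS":((404,275),(433.7,224)),"foot":((414,327),(416.5,208))}
np.set_printoptions(precision=4,suppress=True)
for k,(a,b) in pts.items():
    p,e=tri(ray(S["K"],S["extrinsics"],*a),ray(T["K"],T["extrinsics"],*b))
    print(k,p,round(e,4),plane(S["K"],S["extrinsics"],*a,.27)[:2],plane(T["K"],T["extrinsics"],*b,.27)[:2])
E
```

```text
c0 [0.599  0.3232 0.2679] 0.0035 [0.5993 0.3199] [0.597  0.3232]
c1 [0.5944 0.1872 0.269 ] 0.0062 [0.5967 0.1851] [0.5914 0.1884]
c2 [0.5873 0.0526 0.2704] 0.0043 [0.5895 0.0522] [0.5854 0.0537]
t0 [0.5425 0.3243 0.2725] 0.0052 [0.5463 0.3266] [0.5404 0.3259]
t1 [0.5342 0.1885 0.2763] 0.0044 [0.5396 0.1943] [0.5331 0.1905]
t2 [0.5276 0.0543 0.2754] 0.0075 [0.5339 0.0573] [0.525  0.0563]
head [ 0.6417 -0.146   0.2665] 0.0023 [ 0.6403 -0.1482] [ 0.6399 -0.1449]
ball [ 0.5291 -0.1569  0.2811] 0.0051 [ 0.5373 -0.153 ] [ 0.5285 -0.1568]
eyeS [ 0.5601 -0.1537  0.2833] 0.0078 [ 0.5714 -0.1494] [ 0.5591 -0.153 ]
foot [ 0.6454 -0.1446  0.0166] 0.0074 [ 0.522  -0.2291] [ 0.5924 -0.1192]
```

Heights agree with the text: the pegs and hook come out at 0.27 ± 0.005. Rail yaw is about -2.5° and hook yaw about +5.5°. The text's other sizes fit too. The tool points straight down, so I'll pinch the handle about 46 mm below the eye. That keeps the gripper body about 5 mm above the upturned tips. Next I move to a view in front of the hook.

```bash
python3 -m inch '[60,-200,135,14,100,120,-350,135,20,100,120,-350,135,20,100,120,-350,135,20,100,120,-350,135,20,100,120,-350,135,20,100,120,-350,135,20,100,120,-350,135,20,100,120,-350,135,20,100,120,-350,135,20,100]'; python3 -m inch '[130,-358,0,7,100,130,-358,0,7,100,130,-358,0,7,100,130,-358,0,7,100,130,-358,0,7,100,130,-358,0,7,100,130,-358,0,7,100,130,-358,0,7,100,130,-358,0,7,100,130,-358,0,7,100]'
python3 -m inch '[0,0,0,0,100,0,0,0,0,100]'
python3 - <<'E'
from h import *
s=robot.read_state();c=cam("wrist");cv2.imwrite("pics/w1.png",c["image"]);print(s["t"],s["tool_pos"],R.from_rotvec(s["orientation"]).as_matrix().round(3).tolist())
E
```

```text
t: 1.08
tool_pos: [0.3418, 0.2048, 0.3338]
orientation: [0.047, 3.138, 0.0]
force: [0.2, 0.2, -0.1]
opening: 0.0925
gripper_force: 0.0
t: 1.92
tool_pos: [0.4711, -0.1548, 0.3307]
orientation: [0.143, -3.137, 0.002]
force: [0.7, 0.2, -0.7]
opening: 0.0931
gripper_force: 0.0
t: 2.08
tool_pos: [0.4705, -0.1503, 0.3313]
orientation: [0.145, -3.137, -0.002]
force: [0.3, 0.2, 0.1]
opening: 0.0927
gripper_force: 0.0
2.0833 [ 0.47050959 -0.15027895  0.33126821] [[-0.996, -0.093, -0.001], [-0.093, 0.996, 0.001], [0.001, 0.001, -1.0]]
```

View pics/w1.png

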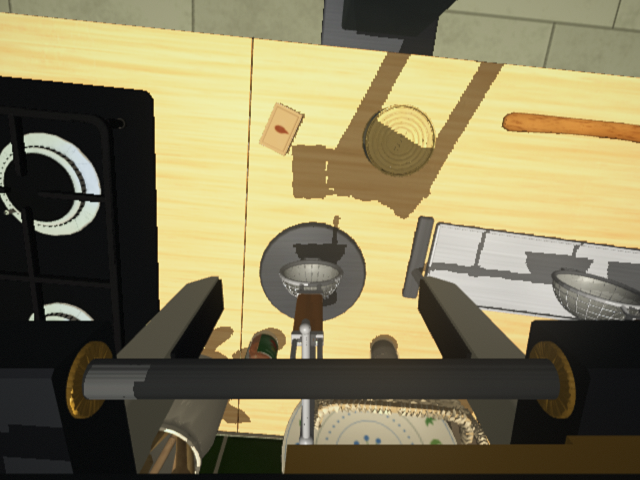

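The wrist view shows the hook as a vertical bright line near column 306, with its ball at (306,327). The small sieve's handle is at about (309,310), its bowl at (311,277), and the fingers on either side at columns 215 and 425.

```bash
cat >> h.py <<'E'
def prof(im,rows,c0,c1):
    g=cv2.cvtColor(im,cv2.COLOR_BGR2GRAY)
    for r in rows: print(r,c0,g[r,c0:c1].tolist())
E
python3 - <<'E'
from h import *
im=cv2.imread("pics/w1.png");prof(im,[322,328,334,345,405,415,425,435],290,326)
hsv=cv2.cvtColor(im[285:335,290:330],cv2.COLOR_BGR2HSV)
m=((hsv[...,0]<15)&(hsv[...,1]>120)&(hsv[...,2]<140))
for r in range(0,50,5): 
    x=np.where(m[r])[0]; print(285+r,(x.min()+290,x.max()+290) if len(x) else None)
E
```

```text
322 290 [223, 223, 224, 201, 79, 51, 55, 56, 55, 56, 57, 60, 62, 62, 66, 66, 65, 63, 60, 59, 55, 52, 52, 53, 52, 55, 55, 56, 55, 56, 52, 51, 107, 226, 228, 225]
328 290 [225, 227, 222, 95, 52, 54, 56, 55, 58, 94, 151, 170, 180, 189, 199, 198, 189, 178, 158, 127, 106, 57, 51, 52, 54, 54, 56, 55, 55, 53, 51, 50, 104, 220, 221, 218]
334 290 [218, 158, 143, 144, 145, 144, 144, 144, 142, 141, 138, 127, 160, 184, 179, 182, 185, 172, 152, 125, 75, 82, 85, 82, 82, 83, 100, 132, 133, 132, 132, 132, 128, 144, 221, 222]
345 290 [218, 156, 75, 64, 68, 64, 95, 191, 194, 192, 189, 164, 162, 192, 205, 203, 175, 182, 163, 126, 78, 87, 90, 88, 96, 141, 191, 113, 66, 67, 69, 72, 113, 190, 220, 220]
405 290 [216, 218, 217, 217, 217, 215, 192, 148, 146, 146, 136, 140, 150, 183, 200, 204, 196, 182, 160, 121, 66, 63, 63, 62, 66, 76, 78, 72, 66, 86, 93, 100, 96, 99, 108, 116]
415 290 [215, 174, 165, 162, 149, 157, 166, 169, 169, 172, 164, 98, 124, 181, 200, 202, 195, 182, 160, 121, 65, 61, 62, 61, 74, 95, 113, 121, 181, 222, 227, 212, 191, 176, 182, 185]
425 290 [139, 152, 162, 163, 162, 165, 163, 165, 163, 139, 87, 71, 120, 173, 170, 200, 194, 181, 159, 120, 63, 61, 59, 60, 98, 169, 202, 202, 166, 99, 98, 142, 148, 158, 170, 176]
435 290 [160, 159, 159, 158, 159, 160, 159, 160, 160, 139, 63, 67, 115, 176, 198, 199, 194, 182, 159, 118, 61, 53, 55, 81, 163, 166, 161, 150, 141, 160, 166, 165, 166, 167, 166, 167]
285 None
290 None
295 (np.int64(299), np.int64(319))
300 (np.int64(299), np.int64(320))
305 (np.int64(299), np.int64(319))
310 (np.int64(296), np.int64(321))
315 (np.int64(295), np.int64(318))
320 (np.int64(295), np.int64(318))
325 (np.int64(295), np.int64(321))
330 None
```

Run:
```python
from h import *
np.set_printoptions(precision=4,suppress=True)
s=robot.read_state();c=cam("wrist");E=wristE(s,c["mount"]);K_=c["K"]
for n,u,v,z in[("ball",305,327,.284),("hook",305.7,405,.27),("hook",305.7,437,.27),("handleTop",308,328,.239),("handle",308.5,300,.19),("handle mid",308,322,.235)]:
    print(n,plane(K_,E,u,v,z))
S=cam("scene");T=cam("top")
# ball height from wrist + scene / top
for C,p in((S,(389,286)),(T,(436,239))): print(tri(ray(K_,E,305,327),ray(C["K"],C["extrinsics"],*p)))
```

```text
ball [ 0.5283 -0.1553  0.284 ]
hook [ 0.6046 -0.1489  0.27  ]
hook [ 0.6354 -0.1464  0.27  ]
handleTop [ 0.555  -0.1523  0.239 ]
handle [ 0.5539 -0.1535  0.19  ]
handle mid [ 0.5518 -0.1527  0.235 ]
(array([ 0.534 , -0.1551,  0.2757]), np.float64(0.0015781575322750432))
(array([ 0.5261, -0.155 ,  0.2875]), np.float64(0.0007233691183453217))
```

```bash
python3 -m inch '[40,-1,0,0,100,80,-2,0,0,100,87,-3,-20,0,100,87,-3,-50,0,100,87,-3,-80,0,100,87,-3,-105,0,100,87,-3,-123,0,100,87,-3,-123,0,100,87,-3,-123,0,100]' && python3 -m inch '[0,0,0,0,20,0,0,0,0,20,0,0,0,0,20,0,0,0,0,20,0,0,0,0,20,0,0,0,0,20]' 30
```

```text
t: 3.03
tool_pos: [0.5571, -0.1517, 0.2084]
orientation: [0.151, -3.136, -0.001]
force: [0.0, -0.3, 0.9]
opening: 0.0931
gripper_force: 0.0
t: 3.53
tool_pos: [0.5579, -0.1532, 0.2092]
orientation: [-0.148, 3.138, -0.0]
force: [0.5, 0.1, -0.1]
opening: 0.0575
gripper_force: 0.0
```

```bash
python3 -m inch '[0,0,0,0,15,0,0,0,0,15,0,0,0,0,15,0,0,0,0,15,0,0,0,0,15,0,0,0,0,15,0,0,0,0,15]' 30;  python3 -m inch '[0,0,5,0,15,0,0,10,0,15,0,0,15,0,15,0,0,20,0,15,0,0,20,0,15,0,0,20,0,15]'
python3 - <<'E'
from h import *
c=cam("wrist");cv2.imwrite("pics/w2.png",c["image"]); prof(c["image"],[322,326,330,334,338,345,350],285,326)
E
```

```text
t: 4.12
tool_pos: [0.5577, -0.1532, 0.2087]
orientation: [0.148, -3.138, 0.0]
force: [-0.4, -0.8, -0.3]
opening: 0.0247
gripper_force: 30.0
t: 4.62
tool_pos: [0.5581, -0.1532, 0.2295]
orientation: [-0.148, 3.137, -0.001]
force: [0.2, 0.7, -0.9]
opening: 0.0246
gripper_force: 30.0
322 285 [26, 27, 27, 25, 27, 25, 27, 28, 44, 70, 73, 73, 75, 76, 76, 74, 72, 81, 111, 113, 111, 111, 111, 111, 111, 111, 112, 109, 87, 87, 97, 104, 107, 109, 109, 109, 107, 106, 102, 99, 95]
326 285 [26, 27, 25, 24, 25, 23, 25, 33, 68, 72, 72, 74, 74, 76, 75, 72, 72, 93, 111, 109, 110, 110, 109, 109, 109, 109, 109, 107, 86, 90, 97, 105, 109, 110, 110, 109, 108, 106, 103, 100, 96]
330 285 [26, 24, 23, 24, 24, 23, 29, 51, 70, 73, 74, 74, 74, 73, 72, 70, 105, 201, 207, 204, 203, 204, 203, 204, 203, 203, 199, 163, 87, 87, 96, 104, 107, 110, 109, 109, 107, 105, 104, 99, 94]
334 285 [24, 21, 23, 24, 22, 24, 37, 68, 71, 72, 74, 75, 75, 75, 71, 76, 147, 235, 234, 232, 232, 233, 232, 232, 232, 233, 232, 168, 83, 85, 96, 104, 108, 110, 109, 108, 106, 105, 103, 99, 93]
338 285 [23, 23, 23, 22, 22, 28, 51, 69, 72, 72, 73, 73, 74, 72, 69, 103, 210, 234, 234, 234, 233, 234, 233, 233, 234, 235, 235, 151, 80, 88, 97, 106, 107, 110, 109, 109, 106, 104, 102, 99, 92]
345 285 [23, 21, 20, 21, 27, 50, 69, 72, 74, 75, 74, 74, 73, 70, 74, 145, 235, 233, 231, 232, 231, 232, 231, 231, 231, 233, 232, 116, 76, 88, 98, 105, 108, 109, 109, 108, 106, 103, 102, 97, 91]
350 285 [21, 20, 21, 21, 39, 74, 76, 76, 75, 73, 73, 68, 63, 60, 101, 208, 231, 230, 229, 229, 229, 228, 229, 229, 229, 232, 228, 101, 76, 89, 97, 104, 108, 109, 110, 108, 106, 104, 101, 98, 91]
```

```bash
python3 -m inch '[-6,0,0,0,15,-12,-1,0,0,15,-18,-1,0,0,15,-24,-2,0,0,15,-30,-3,0,0,15,-36,-3,0,0,15]'; python3 -m inch '[-10,-1,0,0,15,-20,-2,0,0,15,-30,-3,0,0,15,-45,-4,0,0,15,-60,-5,0,0,15,-60,-5,0,0,15,-60,-5,0,0,15]'
python3 - <<'E'
from h import *
c=cam("scene");cv2.imwrite("pics/s3.png",cv2.resize(c["image"][190:370,280:480],None,fx=3,fy=3))
E
```

```text
t: 5.17
tool_pos: [0.521, -0.1563, 0.2288]
orientation: [-0.148, 3.138, -0.0]
force: [-0.8, 0.2, -0.9]
opening: 0.0245
gripper_force: 30.0
t: 5.75
tool_pos: [0.4616, -0.1613, 0.2291]
orientation: [-0.147, 3.137, -0.001]
force: [-0.0, 0.9, -1.9]
opening: 0.0245
gripper_force: 30.0
```

View pics/s3.png

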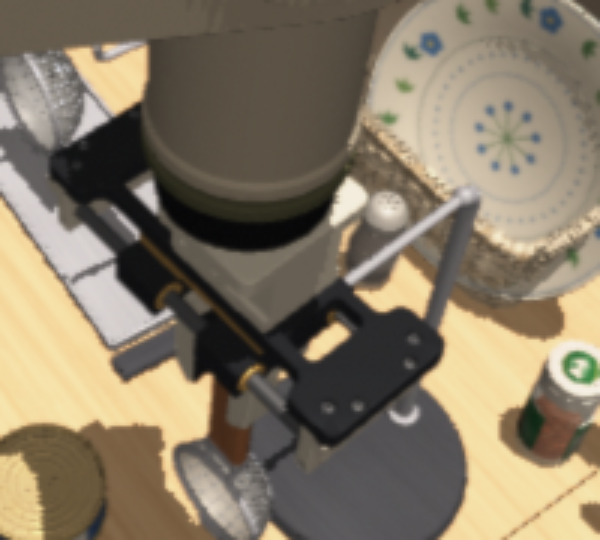

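The small sieve is clear of the hook and hanging in the fingers; nothing else has moved. I'll lift it and carry it to a look at peg 2.

```bash
python3 -m inch '[0,10,30,0,15,0,35,60,-2,15,2,65,90,-4,15,4,100,102,-6,15,6,135,102,-8,15,6,165,102,-8,15,6,190,102,-8,15,6,208,102,-8,15,6,217,102,-8,15,6,217,102,-8,15]';python3 -m inch '[0,0,0,0,15,0,0,0,0,15,0,0,0,0,15]'
python3 - <<'E'
from h import *
s=robot.read_state();c=cam("wrist");cv2.imwrite("pics/w4.png",c["image"]);print(s["t"],s["tool_pos"],R.from_rotvec(s["orientation"]).as_matrix()[:,0])
E
```

```text
t: 6.63
tool_pos: [0.4681, 0.0577, 0.3307]
orientation: [0.067, 3.141, 0.001]
force: [0.3, -0.7, -1.2]
opening: 0.0248
gripper_force: 30.0
t: 6.88
tool_pos: [0.4679, 0.0549, 0.3307]
orientation: [-0.073, -3.141, 0.0]
force: [0.9, -0.8, -1.2]
opening: 0.0245
gripper_force: 30.0
6.8833 [0.46793736 0.05485102 0.33066174] [-9.98915227e-01  4.65656785e-02  8.84675785e-05]
```

View pics/w4.png

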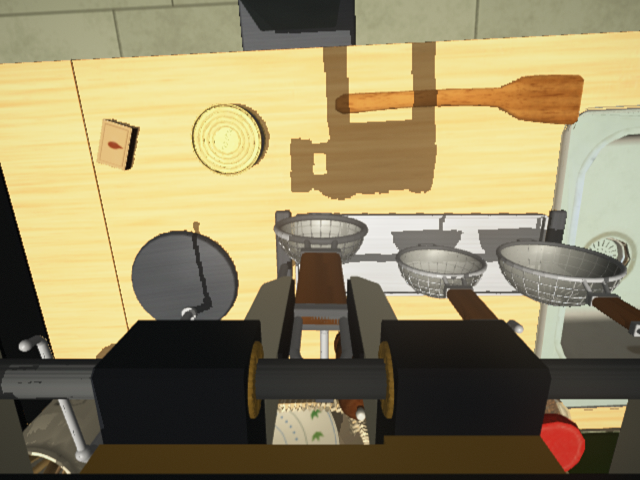

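The held small sieve is in front. Peg 2 shows as a bright line inside its eye at about (325,345), peg 1's tip is at (516,328), and the hook is at far left (35,345).

Run:
```python
from h import *
np.set_printoptions(precision=4,suppress=True)
im=cv2.imread("pics/w4.png");prof(im,[322,326,335,345,352],292,356);prof(im,[322,328],500,530)
s=robot.read_state();c=cam("wrist");E=wristE(s,c["mount"])
for u,v,z in((325,345,.27),(325,355,.27),(516,326,.283),(35,343,.28)): print(plane(c["K"],E,u,v,z))
```

```text
322 292 [24, 42, 66, 69, 70, 71, 71, 71, 69, 67, 65, 73, 74, 72, 71, 72, 71, 72, 71, 72, 71, 70, 72, 71, 70, 71, 70, 68, 70, 69, 68, 71, 77, 73, 76, 77, 76, 74, 74, 77, 74, 75, 85, 73, 77, 93, 78, 64, 66, 66, 68, 69, 70, 71, 71, 68, 41, 26, 25, 26, 27, 26, 26, 28]
326 292 [30, 65, 68, 68, 70, 71, 70, 70, 68, 70, 88, 103, 104, 104, 104, 104, 105, 104, 104, 104, 103, 103, 105, 104, 103, 104, 104, 103, 104, 104, 103, 103, 104, 102, 103, 106, 105, 104, 105, 104, 103, 104, 104, 103, 103, 103, 101, 77, 64, 65, 68, 68, 70, 71, 70, 71, 64, 29, 24, 25, 25, 26, 24, 26]
335 292 [64, 67, 67, 68, 70, 71, 69, 66, 76, 150, 223, 224, 222, 221, 222, 221, 222, 222, 222, 222, 223, 222, 222, 222, 223, 223, 223, 219, 168, 186, 210, 217, 217, 204, 187, 160, 160, 224, 225, 223, 222, 223, 225, 218, 97, 27, 30, 39, 56, 63, 66, 66, 67, 70, 70, 70, 72, 64, 31, 25, 23, 25, 25, 23]
345 292 [67, 68, 69, 69, 70, 69, 66, 70, 134, 222, 222, 220, 220, 221, 221, 219, 219, 220, 220, 220, 220, 219, 220, 219, 221, 222, 222, 217, 170, 186, 211, 218, 214, 203, 186, 157, 156, 223, 224, 224, 226, 219, 75, 42, 46, 26, 26, 29, 35, 57, 63, 64, 66, 68, 69, 69, 69, 69, 65, 40, 22, 22, 23, 20]
352 292 [71, 70, 70, 68, 66, 62, 58, 94, 204, 231, 229, 229, 228, 229, 227, 227, 227, 227, 227, 228, 227, 227, 227, 226, 226, 226, 227, 223, 164, 161, 209, 217, 213, 204, 185, 155, 156, 228, 227, 226, 226, 228, 224, 116, 35, 30, 34, 36, 38, 42, 57, 60, 65, 66, 68, 70, 71, 71, 71, 67, 42, 21, 20, 21]
322 500 [36, 35, 34, 35, 50, 114, 170, 119, 73, 63, 66, 66, 67, 66, 67, 74, 104, 152, 200, 223, 225, 224, 222, 221, 221, 221, 221, 221, 221, 221]
328 500 [34, 34, 35, 34, 35, 36, 36, 36, 35, 34, 35, 47, 70, 77, 96, 130, 155, 176, 192, 199, 196, 185, 174, 187, 222, 224, 223, 223, 223, 223]
[0.5475 0.0538 0.27  ]
[0.556  0.0534 0.27  ]
[0.5303 0.1863 0.283 ]
[ 0.5301 -0.1517  0.28  ]
```

```bash
python3 -m inch '[0,2,-25,0,15,0,3,-55,0,15,0,3,-85,0,15,0,3,-102,0,15,0,3,-102,0,15,15,2,-102,0,15,30,1,-102,0,15,40,1,-102,0,15,50,1,-102,0,15,60,0,-102,0,15]';python3 -m inch '[10,0,0,0,15,20,-1,0,0,15,25,-1,0,0,15,25,-1,0,0,15,25,-1,-6,0,15,25,-1,-12,0,15,25,-1,-17,0,15,25,-1,-20,0,15,25,-1,-20,0,15]'
```

```text
t: 7.82
tool_pos: [0.5291, 0.0555, 0.2306]
orientation: [0.072, 3.139, 0.0]
force: [0.8, 0.3, -1.6]
opening: 0.0243
gripper_force: 30.0
t: 8.57
tool_pos: [0.5527, 0.0549, 0.2087]
orientation: [0.071, 3.14, -0.0]
force: [0.4, 0.1, 2.2]
opening: 0.0244
gripper_force: 30.0
```

```bash
cat >> h.py <<'E'
def px(p,C):
    q=C["K"]@(C["extrinsics"][:3]@np.r_[p,1]);return q[:2]/q[2]
def browns(C,n=6,s0=110):
    """brown wooden blobs: centroid, bbox, area"""
    h=cv2.cvtColor(C["image"],cv2.COLOR_BGR2HSV)
    m=((h[...,0]<14)&(h[...,1]>s0)&(h[...,2]<140)&(h[...,2]>35)).astype(np.uint8)
    k,_,st,ce=cv2.connectedComponentsWithStats(m)
    for i in np.argsort(-st[1:,4])[:n]+1: print(st[i].tolist(),ce[i].round(1).tolist())
E
python3 -m inch '[0,0,0,0,60,0,0,0,0,60,0,0,0,0,60,0,0,0,0,60,0,0,0,0,60]'; python3 -m inch '[0,0,0,0,60,0,0,20,0,80,0,0,50,0,100,0,0,85,0,100,0,0,110,0,100,0,0,122,0,100,0,0,122,0,100]'
python3 - <<'E'
from h import *
c=cam("scene");browns(c,8)
for a in((.553,.054),(.558,.188),(.56,.324)): print([px((*a,z),c).round(0).tolist() for z in(.235,.18)])
E
```

```text
t: 8.98
tool_pos: [0.5527, 0.0549, 0.2087]
orientation: [-0.071, -3.141, 0.0]
force: [0.7, 0.7, -0.3]
opening: 0.0527
gripper_force: 0.0
t: 9.57
tool_pos: [0.5542, 0.055, 0.3343]
orientation: [0.071, 3.135, 0.0]
force: [-0.0, 0.7, 0.3]
opening: 0.0908
gripper_force: 0.0
[358, 201, 27, 22, 317] [373.2, 210.3]
[363, 231, 19, 23, 216] [373.7, 242.8]
[323, 218, 9, 28, 189] [327.5, 231.7]
[458, 323, 14, 20, 162] [464.1, 333.5]
[286, 179, 9, 23, 129] [290.0, 190.1]
[266, 420, 36, 60, 87] [284.1, 449.9]
[258, 144, 8, 17, 85] [262.1, 152.1]
[217, 276, 12, 12, 80] [222.3, 281.7]
[[323.0, 217.0], [323.0, 236.0]]
[[288.0, 176.0], [290.0, 196.0]]
[[257.0, 142.0], [260.0, 161.0]]
```

The small sieve hangs on peg 2: its handle is a brown blob at scene rows 218 to 246, as predicted. Next, the large one on peg 0.

```bash
python3 -m inch '[-30,35,0,0,100,-60,70,0,0,100,-84,105,0,0,100,-84,140,0,0,100,-84,175,0,0,100,-84,210,0,0,100,-84,240,0,0,100,-84,262,0,0,100,-84,272,0,0,100,-84,272,0,0,100]';python3 -m inch '[0,0,0,0,100,0,0,0,0,100,0,0,0,0,100]'
python3 - <<'E'
from h import *
np.set_printoptions(precision=4,suppress=True)
s=robot.read_state();c=cam("wrist");cv2.imwrite("pics/w5.png",c["image"]);E=wristE(s,c["mount"]);print(s["tool_pos"])
browns(c,5)
prof(c["image"],[310,322,328,334,345,405,420],295,345)
print(plane(c["K"],E,320,327,.283),plane(c["K"],E,320,420,.27))
E
```

```text
t: 10.45
tool_pos: [0.4676, 0.3281, 0.3276]
orientation: [-0.067, -3.137, 0.003]
force: [0.0, -0.4, -0.2]
opening: 0.093
gripper_force: 0.0
t: 10.7
tool_pos: [0.4691, 0.3255, 0.3306]
orientation: [0.074, 3.141, -0.001]
force: [0.2, 0.5, 0.4]
opening: 0.0931
gripper_force: 0.0
[0.4691 0.3255 0.3306]
[285, 421, 68, 37, 699] [318.3, 432.0]
[26, 303, 49, 17, 420] [52.7, 311.1]
[238, 356, 16, 3, 43] [245.0, 357.1]
[335, 103, 12, 3, 17] [340.0, 104.0]
[355, 129, 6, 3, 13] [358.1, 129.9]
310 295 [194, 174, 150, 133, 118, 110, 121, 121, 112, 99, 84, 83, 77, 83, 108, 69, 43, 43, 43, 44, 45, 44, 43, 44, 45, 44, 44, 44, 43, 43, 43, 44, 44, 43, 44, 44, 44, 43, 44, 42, 43, 54, 64, 71, 80, 87, 90, 112, 107, 104]
322 295 [203, 203, 203, 203, 203, 203, 202, 202, 202, 201, 201, 201, 202, 195, 80, 42, 45, 46, 45, 46, 45, 46, 46, 45, 45, 46, 44, 43, 43, 42, 43, 44, 45, 45, 44, 44, 43, 43, 45, 42, 42, 46, 104, 200, 202, 200, 201, 200, 200, 200]
328 295 [200, 200, 200, 200, 200, 199, 200, 199, 199, 200, 200, 201, 198, 156, 57, 41, 44, 45, 44, 45, 45, 46, 45, 46, 47, 47, 43, 42, 43, 42, 42, 43, 44, 44, 43
[... 339 characters left out ...]
, 199, 198, 198, 199, 196, 149, 88, 58, 58, 58, 69, 128, 187, 188, 186, 186, 179, 124, 134, 163, 179, 187, 181, 163, 142, 108, 76, 107, 183, 186, 181, 143, 64, 54, 57, 58, 72, 137, 153, 162, 193, 196, 196]
405 295 [178, 178, 178, 177, 177, 177, 177, 178, 177, 177, 177, 176, 177, 176, 175, 175, 176, 177, 169, 77, 71, 78, 77, 77, 75, 76, 76, 75, 74, 72, 71, 71, 71, 70, 70, 67, 66, 75, 137, 173, 173, 173, 172, 172, 173, 173, 172, 172, 172, 172]
420 295 [78, 77, 74, 73, 78, 78, 77, 83, 88, 87, 81, 81, 82, 81, 82, 84, 81, 79, 80, 77, 76, 70, 74, 79, 76, 77, 81, 81, 75, 78, 84, 89, 93, 91, 89, 89, 84, 76, 77, 79, 80, 79, 82, 81, 78, 75, 69, 68, 74, 74]
[0.5261 0.3218 0.283 ] [0.616  0.3175 0.27  ]
```

Run:
```python
from h import *
np.set_printoptions(precision=4,suppress=True)
s=robot.read_state();c=cam("wrist");E=wristE(s,c["mount"]);print(s["tool_pos"])
for u,v,z in((323.3,322,.233),(323.3,332,.239),(323.4,345,.27)): print(plane(c["K"],E,u,v,z))
g=cv2.cvtColor(c["image"],cv2.COLOR_BGR2GRAY);print(g[300:356,316].tolist(),g[300:356,323].tolist())
```

```text
[0.4691 0.3256 0.3309]
[0.5506 0.3235 0.233 ]
[0.5565 0.3232 0.239 ]
[0.5489 0.3234 0.27  ]
[95, 93, 85, 71, 63, 64, 66, 61, 48, 45, 43, 45, 44, 45, 45, 45, 46, 44, 46, 45, 45, 45, 46, 45, 45, 46, 46, 45, 45, 45, 45, 46, 49, 54, 58, 61, 112, 166, 143, 88, 72, 61, 67, 99, 137, 171, 181, 162, 123, 96, 96, 97, 93, 89, 87, 91] [93, 86, 82, 72, 64, 63, 64, 58, 48, 44, 43, 42, 43, 43, 43, 43, 43, 43, 44, 42, 43, 42, 44, 44, 43, 43, 42, 43, 41, 44, 42, 42, 45, 53, 55, 54, 55, 55, 64, 93, 123, 147, 175, 197, 198, 184, 169, 172, 181, 181, 182, 180, 180, 181, 180, 181]
```

```bash
python3 -m inch '[40,-1,0,0,100,80,-2,0,0,100,92,-2,-20,0,100,92,-2,-50,0,100,92,-2,-80,0,100,92,-2,-105,0,100,92,-2,-123,0,100,92,-2,-123,0,100,92,-2,-123,0,100]' && python3 -m inch '[0,0,0,0,15,0,0,0,0,15,0,0,0,0,15,0,0,0,0,15,0,0,0,0,15,0,0,0,0,15,0,0,0,0,15,0,0,0,0,15,0,0,0,0,15,0,0,0,0,15]' 35 && python3 -m inch '[0,0,0,0,15,0,0,0,0,15,0,0,0,0,15,0,0,5,0,15,0,0,10,0,15,0,0,15,0,15,0,0,20,0,15,0,0,20,0,15]'
```

```text
t: 11.55
tool_pos: [0.5603, 0.3239, 0.207]
orientation: [-0.072, -3.139, 0.002]
force: [0.1, -0.0, 0.7]
opening: 0.0925
gripper_force: 0.0
t: 12.38
tool_pos: [0.5607, 0.3249, 0.2077]
orientation: [-0.071, -3.141, 0.0]
force: [0.1, 0.1, 0.4]
opening: 0.0306
gripper_force: 0.0
t: 13.05
tool_pos: [0.5614, 0.3253, 0.2297]
orientation: [0.071, 3.139, 0.002]
force: [0.4, -0.5, -1.1]
opening: 0.025
gripper_force: 35.0
```

```bash
python3 -m inch '[-8,0,0,0,15,-16,1,0,0,15,-24,1,0,0,15,-32,1,0,0,15,-40,2,0,0,15,-55,2,0,0,15,-70,3,0,0,15,-85,4,0,0,15,-95,4,0,0,15,-95,4,0,0,15]'; python3 -m inch '[0,0,20,0,15,0,0,45,0,15,0,0,70,0,15,0,0,90,0,15,0,0,102,0,15,0,0,102,0,15,0,0,102,0,15]'
python3 - <<'E'
from h import *
s=robot.read_state();c=cam("wrist");cv2.imwrite("pics/w6.png",c["image"]);print(s["tool_pos"])
browns(c,5);browns(cam("scene"),7)
E
```

```text
t: 13.88
tool_pos: [0.4638, 0.3293, 0.228]
orientation: [-0.069, -3.141, -0.0]
force: [-0.0, 0.4, -1.2]
opening: 0.0253
gripper_force: 35.0
t: 14.47
tool_pos: [0.4662, 0.329, 0.3296]
orientation: [0.071, 3.14, 0.001]
force: [-0.4, -0.0, -2.2]
opening: 0.0247
gripper_force: 35.0
[0.46620238 0.32900777 0.32964016]
[0, 305, 71, 46, 1057] [34.9, 325.1]
[295, 265, 49, 34, 1005] [318.6, 281.8]
[283, 423, 66, 22, 581] [316.3, 431.9]
[160, 303, 37, 17, 354] [179.8, 311.4]
[302, 312, 38, 8, 201] [319.0, 315.8]
[183, 224, 29, 32, 396] [199.0, 241.7]
[358, 201, 27, 22, 307] [373.3, 210.0]
[363, 231, 19, 23, 200] [373.9, 242.6]
[324, 217, 8, 29, 187] [327.5, 231.7]
[322, 129, 33, 25, 185] [338.6, 146.0]
[458, 323, 14, 20, 164] [464.1, 333.5]
[286, 179, 9, 23, 132] [290.1, 190.2]
```

```bash
python3 -m inch '[-10,-15,0,0,15,-20,-40,0,0,15,-26,-75,0,1,15,-26,-112,0,2,15,-26,-150,0,3,15,-26,-188,0,4,15,-26,-226,0,5,15,-26,-264,0,6,15,-26,-302,0,7,15,-26,-340,0,8,15]'; python3 -m inch '[0,-38,0,0,15,0,-72,0,0,15,0,-102,0,0,15,0,-125,0,0,15,0,-142,0,0,15,0,-152,0,0,15,0,-152,0,0,15,0,-152,0,0,15,0,-152,0,0,15]'
python3 - <<'E'
from h import *
np.set_printoptions(precision=4,suppress=True)
s=robot.read_state();c=cam("wrist");cv2.imwrite("pics/w7.png",c["image"]);print(s["tool_pos"],R.from_rotvec(s["orientation"]).as_matrix()[:,0])
browns(c,5);prof(c["image"],[318,326,334,342,350],290,345)
E
```

```text
t: 15.4
tool_pos: [0.4387, -0.0127, 0.3279]
orientation: [0.15, -3.136, -0.001]
force: [0.5, 0.3, -2.7]
opening: 0.0256
gripper_force: 35.0
t: 16.15
tool_pos: [0.4397, -0.162, 0.3293]
orientation: [0.149, -3.137, -0.001]
force: [0.8, 0.8, -2.5]
opening: 0.025
gripper_force: 35.0
[ 0.4397 -0.162   0.3293] [-0.9955 -0.095   0.0006]
[302, 269, 27, 30, 266] [317.0, 285.5]
[302, 312, 37, 8, 150] [318.5, 315.3]
[327, 281, 13, 18, 89] [332.1, 291.5]
[325, 265, 18, 15, 65] [333.3, 270.5]
[542, 399, 15, 29, 61] [548.1, 409.5]
318 290 [25, 25, 38, 67, 68, 71, 71, 72, 73, 71, 70, 68, 75, 72, 78, 78, 70, 75, 69, 74, 74, 68, 74, 68, 77, 82, 68, 76, 76, 71, 84, 78, 71, 77, 77, 77, 73, 72, 73, 67, 69, 71, 71, 69, 70, 69, 66, 68, 69, 62, 65, 67, 69, 70, 71]
326 290 [26, 41, 66, 68, 70, 71, 71, 72, 71, 70, 67, 76, 89, 89, 87, 89, 88, 89, 88, 88, 104, 168, 193, 184, 107, 80, 79, 79, 79, 80, 81, 81, 90, 99, 99, 85, 70, 73, 89, 89, 91, 91, 92, 92, 92, 91, 91, 93, 92, 89, 65, 65, 67, 68, 70]
334 290 [52, 67, 69, 69, 70, 71, 71, 71, 70, 66, 71, 93, 93, 93, 93, 94, 93, 94, 93, 93, 93, 94, 94, 91, 75, 73, 71, 69, 71, 71, 71, 69, 79, 92, 93, 93, 91, 92, 93, 93, 93, 93, 92, 93, 94, 93, 93, 93, 94, 91, 74, 64, 67, 68, 69]
342 290 [67, 68, 68, 69, 70, 70, 70, 68, 72, 141, 234, 232, 230, 230, 230, 231, 231, 231, 231, 231, 231, 231, 232, 198, 88, 69, 70, 70, 72, 71, 68, 74, 142, 234, 233, 231, 230, 230, 230, 230, 231, 230, 230, 231, 230, 230, 230, 230, 231, 232, 232, 118, 63, 64, 68]
350 290 [73, 75, 72, 73, 71, 69, 67, 63, 57, 87, 189, 233, 232, 230, 230, 230, 230, 230, 230, 230, 231, 232, 230, 163, 78, 68, 67, 69, 69, 70, 68, 76, 143, 235, 233, 231, 231, 231, 232, 231, 231, 231, 231, 231, 230, 230, 230, 230, 231, 230, 160, 69, 60, 66, 70]
```

```bash
python3 -m inch '[0,-1,-25,0,15,0,-1,-55,0,15,0,-1,-80,0,15,0,-1,-101,0,15,0,-1,-101,0,15,20,0,-101,0,15,40,2,-101,0,15,60,4,-101,0,15,70,5,-101,0,15,70,5,-101,0,15]'
python3 - <<'E'
from h import *
s=robot.read_state();c=cam("wrist");cv2.imwrite("pics/w8.png",c["image"]);print(s["tool_pos"])
E
```

```text
t: 17.03
tool_pos: [0.5119, -0.1571, 0.2302]
orientation: [-0.152, 3.136, -0.001]
force: [0.2, -0.2, -0.9]
opening: 0.0249
gripper_force: 35.0
[ 0.5118956  -0.15708208  0.23020328]
```

View pics/w8.png

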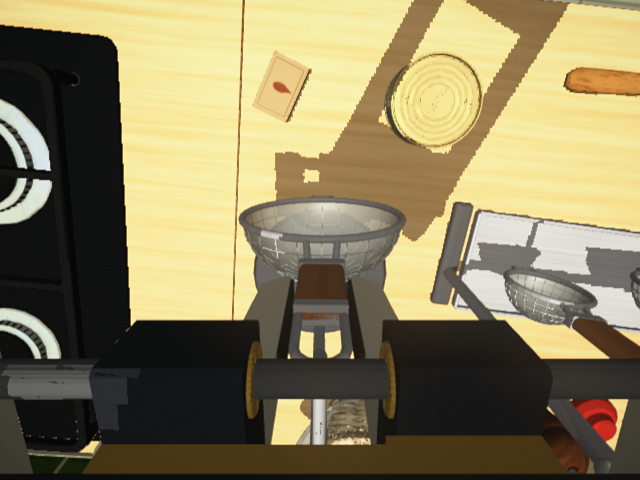

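The large sieve is held straight ahead (handle columns 297 to 347, eye about columns 303 to 343). The hook lies right behind it at column 319, so they line up within about 1 mm. I'll thread it on.

```bash
python3 -m inch '[6,0,0,0,15,12,1,0,0,15,18,1,0,0,15,24,2,0,0,15,30,2,0,0,15,36,3,0,0,15,42,4,0,0,15,48,4,0,0,15]'; python3 -m inch '[6,0,0,0,15,12,1,0,0,15,16,1,0,0,15,16,1,0,0,15]'; python3 -m inch '[0,0,-6,0,15,0,0,-12,0,15,0,0,-17,0,15,0,0,-20,0,15,0,0,-20,0,15,0,0,-20,0,15]'
```

```text
t: 17.75
tool_pos: [0.5583, -0.1539, 0.2287]
orientation: [0.148, -3.138, -0.0]
force: [0.4, 0.1, -2.4]
opening: 0.0253
gripper_force: 35.0
t: 18.08
tool_pos: [0.5744, -0.153, 0.2285]
orientation: [0.149, -3.138, -0.0]
force: [0.6, -0.3, -3.1]
opening: 0.0251
gripper_force: 35.0
t: 18.58
tool_pos: [0.5735, -0.153, 0.2085]
orientation: [0.148, -3.138, -0.0]
force: [-0.8, 0.2, -1.1]
opening: 0.0252
gripper_force: 35.0
```

```bash
python3 -m inch '[3,1,0,0,15,3,1,-1,0,15,3,1,-1,0,15,3,1,-1,0,15]'; python3 -m inch '[0,0,0,0,60,0,0,0,0,60,0,0,0,0,60,0,0,0,0,60,0,0,0,0,60,0,0,0,0,60]'; python3 -m inch '[0,0,15,0,80,0,0,45,0,100,0,0,80,0,100,0,0,110,0,100,0,0,124,0,100,0,0,124,0,100]'
python3 - <<'E'
from h import *
c=cam("scene");cv2.imwrite("pics/s9.png",c["image"]);browns(c,10);print([px((.5755,-.1515,z),c).round(0).tolist() for z in(.235,.18)])
E
```

```text
t: 18.92
tool_pos: [0.5769, -0.152, 0.2078]
orientation: [-0.148, 3.138, -0.0]
force: [-0.2, 0.5, -1.5]
opening: 0.0254
gripper_force: 35.0
t: 19.42
tool_pos: [0.5768, -0.1521, 0.2079]
orientation: [-0.148, 3.138, -0.0]
force: [0.9, -0.3, -0.8]
opening: 0.055
gripper_force: 0.0
t: 19.92
tool_pos: [0.5784, -0.1526, 0.3372]
orientation: [-0.148, 3.131, -0.005]
force: [0.3, -1.0, 0.1]
opening: 0.0904
gripper_force: 0.0
[358, 201, 27, 22, 316] [373.4, 210.5]
[360, 231, 22, 23, 233] [373.4, 242.6]
[323, 217, 9, 29, 189] [327.5, 231.7]
[398, 284, 15, 21, 182] [404.8, 295.1]
[458, 323, 14, 20, 161] [464.0, 333.5]
[322, 138, 33, 16, 151] [338.0, 148.9]
[286, 179, 9, 23, 131] [290.0, 190.1]
[265, 418, 36, 61, 86] [283.2, 448.3]
[348, 200, 14, 7, 39] [355.5, 203.9]
[235, 366, 10, 16, 24] [239.8, 373.4]
[[404.0, 287.0], [399.0, 304.0]]
```

The large sieve hangs on the hook: its handle is at scene (405,295), as predicted. Next, the medium.

```bash
python3 -m inch '[-30,20,0,-1,100,-60,45,0,-3,100,-90,75,0,-5,100,-108,110,0,-7,100,-108,148,0,-8,100,-108,186,0,-8,100,-108,224,0,-8,100,-108,262,0,-8,100,-108,295,0,-8,100,-108,320,0,-8,100]';python3 -m inch '[0,14,0,0,100,0,20,0,0,100,0,20,0,0,100,0,20,0,0,100,0,20,0,0,100]'
python3 - <<'E'
from h import *
np.set_printoptions(precision=4,suppress=True)
s=robot.read_state();c=cam("wrist");cv2.imwrite("pics/w9.png",c["image"]);E=wristE(s,c["mount"]);print(s["tool_pos"])
prof(c["image"],[310,322,328,345,405],295,345)
g=cv2.cvtColor(c["image"],cv2.COLOR_BGR2GRAY)
for u in(310,314,332): print(g[318:356,u].tolist())
for u,v,z in((320,322,.233),(320,332,.239),(320,345,.27)): print(plane(c["K"],E,u,v,z))
E
```

```text
t: 20.8
tool_pos: [0.4675, 0.1704, 0.3295]
orientation: [-0.068, -3.138, 0.0]
force: [0.3, 0.1, 0.7]
opening: 0.0929
gripper_force: 0.0
t: 21.22
tool_pos: [0.4687, 0.1868, 0.3312]
orientation: [-0.073, -3.14, 0.001]
force: [0.4, 0.5, 0.4]
opening: 0.0933
gripper_force: 0.0
[0.4687 0.1868 0.3312]
310 295 [207, 205, 205, 206, 205, 205, 205, 206, 204, 203, 203, 203, 201, 203, 203, 202, 204, 197, 73, 44, 49, 49, 51, 51, 51, 51, 51, 50, 51, 51, 48, 51, 49, 49, 50, 49, 51, 51, 51, 52, 51, 52, 52, 49, 47, 77, 171, 205, 205, 204]
322 295 [212, 213, 211, 213, 211, 211, 212, 212, 211, 212, 212, 211, 211, 211, 211, 213, 208, 129, 53, 46, 49, 50, 50, 52, 51, 51, 50, 50, 49, 51, 52, 49, 50, 49, 48, 50, 50, 50, 51, 51, 51, 50, 51, 51, 50, 48, 65, 138, 207, 207]
328 295 [198, 197, 199, 198, 198, 200, 200, 199, 199, 199, 199, 197, 198, 198, 199, 196, 151, 144, 146, 147, 147, 146, 147, 146, 146, 146, 148, 148, 145, 119, 64, 60, 62, 61, 60, 60, 59, 65, 81, 94, 141, 144, 142, 141, 141, 141, 141, 140, 141, 171]
345 295 [201, 201, 202, 201, 203, 202, 202, 203, 203, 203, 202, 202, 203, 204, 204, 205, 198,
[... 279 characters left out ...]
102, 68, 70, 72, 72, 71, 72, 72, 73, 74, 73, 72, 73, 73, 74, 73, 71, 75, 118, 203, 204, 202, 203, 203, 202, 202]
[206, 210, 212, 212, 213, 209, 206, 202, 198, 195, 196, 196, 196, 198, 200, 200, 202, 202, 200, 202, 202, 206, 210, 212, 211, 207, 205, 205, 206, 204, 203, 201, 201, 201, 202, 208, 208, 208]
[43, 45, 44, 45, 46, 47, 54, 61, 63, 74, 147, 192, 199, 181, 125, 66, 60, 63, 64, 63, 62, 63, 63, 62, 63, 63, 62, 63, 63, 62, 62, 62, 63, 68, 72, 75, 86, 116]
[50, 50, 50, 50, 50, 50, 58, 66, 66, 64, 65, 65, 62, 62, 67, 86, 107, 121, 129, 124, 111, 111, 126, 137, 140, 140, 128, 116, 116, 113, 103, 97, 97, 99, 105, 95, 81, 74]
[0.5501 0.1819 0.233 ]
[0.5559 0.1816 0.239 ]
[0.5484 0.1821 0.27  ]
```

```bash
python3 -m inch '[40,0,0,0,100,80,0,0,0,100,87,0,-20,0,100,87,0,-50,0,100,87,0,-80,0,100,87,0,-105,0,100,87,0,-123,0,100,87,0,-123,0,100,87,0,-123,0,100]' && python3 -m inch '[0,0,0,0,15,0,0,0,0,15,0,0,0,0,15,0,0,0,0,15,0,0,0,0,15,0,0,0,0,15,0,0,0,0,15,0,0,0,0,15,0,0,0,0,15,0,0,0,0,15]' 35 && python3 -m inch '[0,0,0,0,15,0,0,0,0,15,0,0,0,0,15,0,0,5,0,15,0,0,10,0,15,0,0,15,0,15,0,0,20,0,15,0,0,20,0,15]'; python3 -m inch '[-8,0,0,0,15,-16,1,0,0,15,-24,1,0,0,15,-32,1,0,0,15,-40,2,0,0,15,-55,2,0,0,15,-70,3,0,0,15,-85,4,0,0,15,-95,4,0,0,15,-95,4,0,0,15]'; python3 -m inch '[0,0,20,0,15,0,0,45,0,15,0,0,70,0,15,0,0,90,0,15,0,0,102,0,15,0,0,102,0,15,0,0,102,0,15]'
python3 - <<'E'
from h import *
s=robot.read_state();c=cam("wrist");cv2.imwrite("pics/w10.png",c["image"]);print(s["tool_pos"])
browns(c,5)
E
```

```text
t: 22.02
tool_pos: [0.5552, 0.1868, 0.208]
orientation: [-0.073, -3.138, 0.001]
force: [0.4, -0.4, 1.0]
opening: 0.0934
gripper_force: 0.0
t: 22.85
tool_pos: [0.5557, 0.1879, 0.2087]
orientation: [-0.071, -3.141, 0.0]
force: [-0.0, -0.7, 0.4]
opening: 0.0307
gripper_force: 0.0
t: 23.52
tool_pos: [0.5565, 0.1881, 0.2306]
orientation: [0.071, 3.138, 0.001]
force: [0.2, -0.3, -0.5]
opening: 0.0251
gripper_force: 35.0
t: 24.35
tool_pos: [0.4589, 0.1922, 0.2289]
orientation: [-0.07, -3.141, -0.0]
force: [0.3, 0.3, -1.5]
opening: 0.0253
gripper_force: 35.0
t: 24.93
tool_pos: [0.4611, 0.192, 0.3306]
orientation: [0.071, 3.14, 0.0]
force: [0.2, 0.5, -1.6]
opening: 0.025
gripper_force: 35.0
[0.46108529 0.19197277 0.33057125]
[295, 251, 51, 40, 1514] [320.3, 271.8]
[169, 304, 34, 16, 358] [186.7, 311.9]
[69, 354, 6, 5, 9] [71.7, 355.9]
[150, 135, 2, 1, 2] [150.5, 135.0]
[419, 119, 1, 1, 1] [419.0, 119.0]
```

```bash
python3 -m inch '[-8,-15,0,0,15,-16,-40,0,0,15,-21,-75,0,1,15,-21,-112,0,2,15,-21,-150,0,3,15,-21,-188,0,5,15,-21,-226,0,7,15,-21,-260,0,8,15,-21,-290,0,8,15,-21,-316,0,8,15]'; python3 -m inch '[0,-20,0,0,15,0,-33,0,0,15,0,-40,0,0,15,0,-40,0,0,15,0,-40,-25,0,15,0,-40,-55,0,15,0,-40,-82,0,15,0,-40,-101,0,15,0,-40,-101,0,15]'
python3 -m inch '[20,2,0,0,15,40,3,0,0,15,55,5,0,0,15,68,6,0,0,15,68,6,0,0,15,68,6,0,0,15]'
python3 - <<'E'
from h import *
s=robot.read_state();c=cam("wrist");cv2.imwrite("pics/w11.png",c["image"]);print(s["tool_pos"],R.from_rotvec(s["orientation"]).as_matrix()[:,0])
prof(c["image"],[288,315,340,345,350,420,430],290,356)
E
```

```text
t: 25.82
tool_pos: [0.4386, -0.126, 0.3284]
orientation: [0.146, -3.135, -0.002]
force: [0.6, 0.3, -1.5]
opening: 0.0253
gripper_force: 35.0
t: 26.57
tool_pos: [0.4372, -0.1616, 0.2241]
orientation: [0.15, -3.13, -0.007]
force: [-0.1, 0.6, -2.3]
opening: 0.025
gripper_force: 35.0
t: 27.07
tool_pos: [0.5081, -0.1574, 0.2304]
orientation: [-0.151, 3.138, -0.0]
force: [-0.4, -0.2, -1.8]
opening: 0.025
gripper_force: 35.0
[ 0.50812925 -0.15736894  0.2303961 ] [-9.95409094e-01 -9.57117150e-02 -5.67402614e-05]
288 290 [30, 29, 28, 45, 96, 52, 47, 49, 49, 52, 51, 52, 54, 53, 53, 51, 53, 51, 52, 52, 52, 51, 52, 50, 51, 50, 49, 51, 50, 49, 49, 48, 49, 48, 49, 48, 48, 50, 48, 50, 49, 51, 52, 52, 51, 51, 50, 51, 51, 50, 50, 50, 48, 48, 49, 48, 64, 109, 40, 29, 29, 30, 43, 80, 92, 92]
315 290 [23, 31, 65, 70, 71, 72, 75, 72, 73, 71, 69, 70, 100, 106, 106, 105, 105, 106, 106, 106, 106, 106, 106, 105, 106, 106, 107, 106, 105, 105, 104, 105, 106, 105, 106, 106, 106, 105, 106, 106, 106, 106, 105, 106, 105, 105, 106, 105, 105, 96, 65, 67, 69, 70, 71, 71, 74, 74, 73, 64, 29, 24, 25, 26, 28, 29]
340 29
[... 753 characters left out ...]
, 91, 90, 93, 92, 92, 90, 88, 85, 98, 160, 231, 234, 229, 85, 19, 21]
420 290 [225, 225, 226, 225, 173, 78, 65, 66, 71, 69, 68, 73, 138, 226, 228, 225, 224, 191, 120, 111, 96, 71, 85, 156, 186, 204, 215, 219, 219, 214, 209, 201, 190, 175, 152, 111, 91, 126, 128, 125, 107, 88, 83, 70, 62, 65, 68, 69, 71, 69, 69, 84, 126, 130, 133, 132, 130, 134, 135, 136, 137, 137, 139, 137, 133, 123]
430 290 [229, 230, 229, 160, 74, 65, 67, 70, 69, 68, 66, 117, 231, 230, 229, 228, 224, 171, 151, 166, 121, 73, 89, 159, 188, 204, 215, 217, 218, 206, 116, 118, 184, 171, 144, 109, 81, 99, 110, 88, 95, 108, 112, 99, 64, 62, 66, 67, 68, 69, 69, 73, 104, 120, 123, 127, 127, 142, 185, 134, 125, 126, 114, 92, 78, 77]
```

```bash
python3 -m inch '[6,0,0,0,15,12,1,0,0,15,18,1,0,0,15,24,2,0,0,15,31,3,0,0,15,31,3,0,0,15,31,3,0,0,15]'; python3 -m inch '[0,0,-5,0,15,0,0,-10,0,15,0,0,-14,0,15,0,0,-17,0,15,0,0,-17,0,15]'; python3 -m inch '[5,0,0,0,15,10,1,0,0,15,15,1,0,0,15,20,2,0,0,15,20,2,0,0,15]'; python3 -m inch '[0,0,-2,0,15,0,0,-5,0,15,0,0,-5,0,15,0,0,-5,0,15]'
```

```text
t: 27.7
tool_pos: [0.539, -0.1549, 0.2295]
orientation: [0.149, -3.138, -0.0]
force: [-0.3, 0.1, -1.3]
opening: 0.0255
gripper_force: 35.0
t: 28.12
tool_pos: [0.538, -0.1549, 0.2114]
orientation: [0.148, -3.136, -0.001]
force: [0.2, -0.6, -1.4]
opening: 0.0251
gripper_force: 35.0
t: 28.53
tool_pos: [0.5598, -0.1528, 0.2128]
orientation: [-0.149, 3.138, 0.0]
force: [-0.7, 0.6, -2.0]
opening: 0.025
gripper_force: 35.0
t: 28.87
tool_pos: [0.5591, -0.1532, 0.2085]
orientation: [-0.148, 3.137, -0.001]
force: [-0.4, -0.0, 3.7]
opening: 0.0252
gripper_force: 35.0
```

```bash
python3 -m inch '[0,0,0,0,60,0,0,0,0,60,0,0,0,0,60,0,0,0,0,60,0,0,0,0,60,0,0,0,0,60]'; python3 -m inch '[0,0,12,0,80,0,0,35,0,100,0,0,70,0,100,0,0,105,0,100,0,0,123,0,100,0,0,123,0,100]'; python3 -m inch '[-30,20,0,-1,100,-60,45,0,-3,100,-80,75,0,-5,100,-90,110,0,-7,100,-90,148,0,-8,100,-90,180,0,-8,100,-90,200,0,-8,100,-90,209,0,-8,100,-90,209,0,-8,100,-90,209,0,-8,100]'
python3 - <<'E'
from h import *
np.set_printoptions(precision=4,suppress=True)
cv2.imwrite("pics/s12.png",cv2.resize(cam("scene")["image"][190:370,300:480],None,fx=3.3,fy=3.3,interpolation=cv2.INTER_CUBIC))
s=robot.read_state();c=cam("wrist");cv2.imwrite("pics/w12.png",c["image"]);E=wristE(s,c["mount"]);print(s["tool_pos"])
prof(c["image"],[310,322,345],290,345)
g=cv2.cvtColor(c["image"],cv2.COLOR_BGR2GRAY)
for u in(310,314,332): print(g[318:345,u].tolist())
for u,v,z in((320,322,.233),(320,325,.239),(320,332,.239),(320,345,.27)): print(plane(c["K"],E,u,v,z))
E
```

```text
t: 29.37
tool_pos: [0.5586, -0.1531, 0.2075]
orientation: [0.148, -3.138, -0.0]
force: [-0.3, 0.1, -0.5]
opening: 0.0552
gripper_force: 0.0
t: 29.87
tool_pos: [0.5606, -0.1538, 0.3382]
orientation: [-0.148, 3.129, -0.006]
force: [0.3, -0.1, 0.7]
opening: 0.0899
gripper_force: 0.0
t: 30.7
tool_pos: [0.4687, 0.0555, 0.3306]
orientation: [-0.07, -3.14, 0.001]
force: [-0.5, -0.8, -0.4]
opening: 0.0931
gripper_force: 0.0
[0.4688 0.055  0.3306]
310 290 [209, 208, 207, 207, 207, 207, 207, 207, 207, 207, 207, 207, 207, 205, 206, 205, 205, 207, 202, 128, 57, 51, 52, 52, 52, 50, 51, 51, 52, 51, 50, 51, 49, 50, 51, 49, 51, 51, 51, 51, 52, 52, 52, 52, 49, 46, 69, 153, 204, 203, 203, 202, 202, 201, 201]
322 290 [200, 201, 202, 202, 201, 202, 202, 202, 201, 202, 202, 200, 200, 200, 201, 202, 202, 202, 196, 97, 48, 48, 51, 51, 50, 51, 50, 51, 51, 54, 56, 58, 59, 57, 57, 57, 56, 55, 51, 49, 49, 52, 51, 50, 51, 49, 48, 49, 100, 200, 202, 200, 200, 201, 199]
345 290 [195, 197, 197, 196, 196, 197, 196, 197, 196, 197, 196, 196, 196, 196, 197, 197, 197, 197, 191, 103, 58, 60, 59, 64, 115, 199, 201, 199, 195, 155, 140, 168, 185, 188, 183, 170, 152, 125, 141, 199, 202, 201, 197, 151, 55, 46, 57, 60, 61, 62, 57, 36, 36, 36, 38]
[56, 57, 55, 52, 48, 50, 50, 49, 50, 51, 56, 57, 61, 111, 172, 193, 192, 160, 103, 71, 65, 66, 66, 65, 62, 61, 62]
[52, 51, 51, 52, 50, 51, 50, 51, 51, 52, 58, 60, 64, 111, 170, 193, 191, 147, 86, 68, 70, 104, 118, 108, 105, 110, 112]
[52, 49, 51, 50, 51, 50, 49, 50, 50, 52, 59, 62, 60, 85, 155, 189, 147, 93, 87, 100, 178, 211, 198, 187, 186, 190, 194]
[0.5499 0.0501 0.233 ]
[0.5493 0.0502 0.239 ]
[0.5557 0.0499 0.239 ]
[0.5482 0.0503 0.27  ]
```

View pics/s12.png

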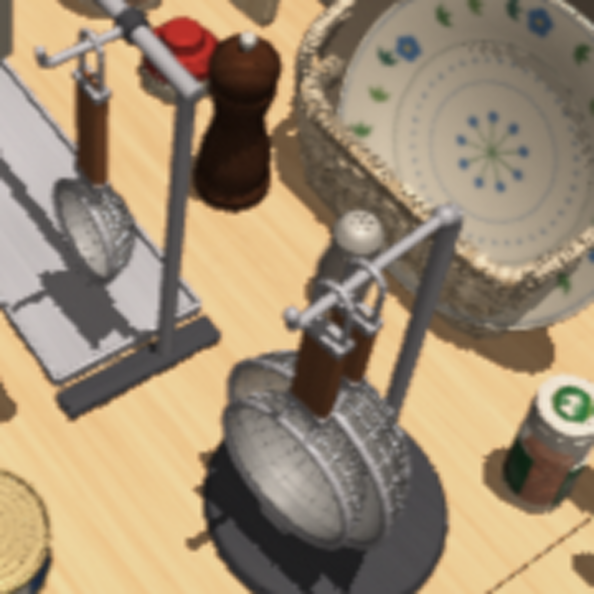

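The large and medium hang nested on the hook, the medium in front. The small one hangs on peg 2, and nothing else has been disturbed. Now the small sieve.

```bash
python3 -m inch '[40,-1,0,0,100,80,-2,0,0,100,88,-2,-20,0,100,88,-2,-50,0,100,88,-2,-80,0,100,88,-2,-105,0,100,88,-2,-123,0,100,88,-2,-123,0,100,88,-2,-123,0,100]' && python3 -m inch '[0,0,0,0,15,0,0,0,0,15,0,0,0,0,15,0,0,0,0,15,0,0,0,0,15,0,0,0,0,15,0,0,0,0,15,0,0,0,0,15,0,0,0,0,15,0,0,0,0,15]' 30 && python3 -m inch '[0,0,0,0,15,0,0,0,0,15,0,0,0,0,15,0,0,5,0,15,0,0,10,0,15,0,0,15,0,15,0,0,20,0,15,0,0,20,0,15]'; python3 -m inch '[-8,0,0,0,15,-16,1,0,0,15,-24,1,0,0,15,-32,1,0,0,15,-40,2,0,0,15,-55,2,0,0,15,-70,3,0,0,15,-85,4,0,0,15,-100,4,0,0,15,-110,4,0,0,15]'; python3 -m inch '[-7,0,15,0,15,-7,-15,35,0,15,-7,-40,55,1,15,-7,-70,70,3,15,-7,-105,72,5,15,-7,-140,72,7,15,-7,-170,72,8,15,-7,-195,72,8,15,-7,-212,72,8,15,-7,-218,72,8,15]'
```

```text
t: 31.55
tool_pos: [0.556, 0.0526, 0.2068]
orientation: [-0.073, -3.138, 0.0]
force: [0.1, 0.4, 1.2]
opening: 0.0931
gripper_force: 0.0
t: 32.38
tool_pos: [0.5567, 0.0539, 0.2076]
orientation: [-0.071, -3.141, 0.0]
force: [0.8, -0.1, 0.7]
opening: 0.0311
gripper_force: 0.0
t: 33.05
tool_pos: [0.5575, 0.0539, 0.2296]
orientation: [0.071, 3.138, 0.0]
force: [0.3, -1.1, -1.5]
opening: 0.0256
gripper_force: 29.9
t: 33.88
tool_pos: [0.445, 0.0581, 0.2276]
orientation: [-0.071, -3.141, -0.0]
force: [0.0, -0.4, -0.8]
opening: 0.0259
gripper_force: 29.9
t: 34.72
tool_pos: [0.4389, -0.1621, 0.2995]
orientation: [0.144, -3.138, 0.001]
force: [0.5, 0.2, -1.0]
opening: 0.0255
gripper_force: 29.9
```

```bash
python3 -m inch '[0,-3,0,0,15,0,-3,-25,0,15,0,-3,-50,0,15,0,-3,-73,0,15,0,-3,-73,0,15,20,-2,-73,0,15,40,0,-73,0,15,55,1,-73,0,15,66,2,-73,0,15,66,2,-73,0,15]'; python3 -m inch '[0,0,0,0,15,0,0,0,0,15]'
python3 - <<'E'
from h import *
s=robot.read_state();c=cam("wrist");cv2.imwrite("pics/w13.png",c["image"]);print(s["tool_pos"],R.from_rotvec(s["orientation"]).as_matrix()[:,0])
prof(c["image"],[288,315,420,430],290,350)
E
```

```text
t: 35.55
tool_pos: [0.5076, -0.1569, 0.2281]
orientation: [-0.151, 3.136, -0.0]
force: [0.6, -0.1, -0.8]
opening: 0.0258
gripper_force: 29.9
t: 35.72
tool_pos: [0.5056, -0.1577, 0.2275]
orientation: [-0.149, 3.138, -0.0]
force: [-0.3, 0.1, -1.4]
opening: 0.0255
gripper_force: 29.9
[ 0.50557768 -0.15766193  0.22753339] [-9.95475213e-01 -9.50210248e-02 -3.25716641e-04]
288 290 [30, 28, 28, 52, 114, 61, 55, 57, 57, 58, 57, 58, 59, 57, 57, 57, 57, 57, 56, 55, 56, 56, 56, 55, 54, 54, 53, 54, 53, 54, 53, 54, 54, 53, 52, 53, 53, 52, 52, 51, 51, 52, 53, 53, 55, 56, 56, 55, 56, 54, 55, 54, 53, 50, 50, 64, 121, 123, 40, 26]
315 290 [22, 24, 37, 67, 68, 70, 70, 71, 71, 71, 71, 66, 69, 93, 98, 98, 89, 92, 98, 97, 92, 99, 97, 95, 91, 98, 106, 97, 98, 100, 106, 98, 105, 99, 101, 97, 106, 103, 97, 98, 102, 102, 103, 106, 106, 107, 106, 107, 105, 81, 64, 67, 68, 68, 70, 71, 72, 72, 66, 36]
420 290 [225, 225, 225, 211, 123, 98, 93, 86, 78, 69, 65, 60, 64, 127, 215, 218, 215, 215, 215, 216, 216, 212, 179, 156, 179, 201, 212, 216, 217, 215, 209, 202, 193, 178, 159, 126, 87, 97, 101, 100, 99, 127, 208, 155, 70, 59, 56, 60, 65, 68, 69, 72, 76, 80, 81, 87, 102, 106, 114, 114]
430 290 [227, 226, 227, 223, 120, 65, 70, 98, 140, 165, 179, 175, 170, 162, 150, 129, 133, 149, 145, 139, 136, 129, 123, 119, 112, 106, 100, 94, 86, 82, 85, 88, 96, 103, 109, 115, 120, 125, 132, 136, 142, 146, 144, 135, 136, 144, 150, 154, 157, 155, 132, 94, 102, 113, 117, 113, 121, 122, 128, 128]
```

```bash
python3 -m inch '[6,0,0,0,15,12,1,0,0,15,18,1,0,0,15,24,2,0,0,15,28,2,0,0,15,31,3,0,0,15,31,3,0,0,15,31,3,0,0,15]'; python3 -m inch '[0,0,-4,0,15,0,0,-8,0,15,0,0,-12,0,15,0,0,-15,0,15,0,0,-15,0,15]'; python3 -m inch '[3,0,0,0,15,6,0,0,0,15,6,0,0,0,15,6,0,-3,0,15,6,0,-5,0,15,6,0,-5,0,15,6,0,-5,0,15]'
```

```text
t: 36.43
tool_pos: [0.5368, -0.155, 0.2265]
orientation: [0.149, -3.138, -0.0]
force: [-1.0, -0.0, -1.1]
opening: 0.0252
gripper_force: 29.9
t: 36.85
tool_pos: [0.5361, -0.1549, 0.2105]
orientation: [0.148, -3.137, -0.001]
force: [0.1, 0.3, -1.2]
opening: 0.0254
gripper_force: 29.9
t: 37.43
tool_pos: [0.5431, -0.1552, 0.2073]
orientation: [-0.148, 3.137, -0.001]
force: [0.8, -1.3, 1.7]
opening: 0.0256
gripper_force: 29.9
```

```bash
python3 -m inch '[0,0,0,0,60,0,0,0,0,60,0,0,0,0,60,0,0,0,0,60,0,0,0,0,60,0,0,0,0,60]'; python3 -m inch '[0,0,12,0,80,0,0,35,0,100,0,0,70,0,100,0,0,105,0,100,0,0,123,0,100,-20,20,123,0,100,-50,50,123,0,100,-80,90,123,0,100,-100,130,123,0,100,-120,160,123,0,100]';python3 -m inch '[0,20,0,0,100,0,20,0,0,100,0,20,0,0,100,0,20,0,0,100,0,20,0,0,100,0,20,0,0,100,0,20,0,0,100,0,20,0,0,100,0,20,0,0,100,0,20,0,0,100]'
python3 - <<'E'
from h import *
a=cam("scene")["image"][190:390,290:480]
for i in range(10): pass
cv2.imwrite("pics/s14.png",cv2.resize(a,None,fx=3,fy=3,interpolation=cv2.INTER_CUBIC))
b=cam("scene")["image"][190:390,290:480];print(np.abs(a.astype(int)-b).max(2).__gt__(25).sum(),robot.read_state()["t"])
E
```

```text
t: 37.93
tool_pos: [0.5427, -0.1551, 0.2066]
orientation: [0.148, -3.138, -0.0]
force: [0.3, 0.5, 0.4]
opening: 0.055
gripper_force: 0.0
t: 38.77
tool_pos: [0.425, 0.0006, 0.3307]
orientation: [-0.146, 3.137, 0.0]
force: [-0.6, 1.3, 0.3]
opening: 0.0933
gripper_force: 0.0
t: 39.6
tool_pos: [0.4262, 0.0193, 0.3296]
orientation: [0.148, -3.138, -0.0]
force: [0.4, 0.2, -0.7]
opening: 0.093
gripper_force: 0.0
4 39.7
```

View pics/s14.png

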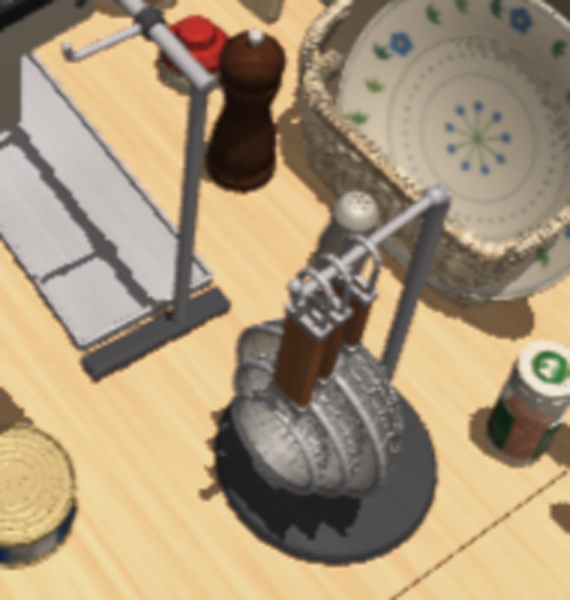

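All three sieves hang nested on the hook in the right order, the pegs are empty and the picture is still. I'm handing the job in.

```bash
python3 -m inch '[0,0,0,0,100,0,0,0,0,100,0,0,0,0,100,0,0,0,0,100,0,0,0,0,100,0,0,0,0,100]' | head -1; python3 -c "
from plant import job; print(job.close_job())"
```

```text
t: 40.2
the job is handed in; nothing more can be done
None
```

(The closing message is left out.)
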